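# Fit the return spring on the pressing jig's slotted spindle

## Task

Thread the coil spring, tail end down as it stands, over the upright slotted spindle of the pressing jig; where its inturned tail snags on the spindle's end, twist the spring until the tail drops into the slot. Bring it fully down so that it sits on the steel flange, let go, and leave the mug, the wooden jar, the sanding block and the spatula where they are.

Things in the scene. Friction and masses are not known exactly. Their poses are not given: they have to be found in the camera images.
- spring: dark steel spring standing upright, 72 mm tall, 30 mm outside, bore 21.5 mm, wire 3.6 mm, 50 g. Origin: centre of its lower end, z up its axis. A straight tail of the wire runs inward from the lowest coil, on the spring's +x side, its tip 3 mm short of the axis. Grip the coils from outside, best in the upper third. The upper half gives up to 6 mm downward (800 N/m).
- jig: pressing jig, fixed to the bench: wooden board 90 mm (x) by 130 mm (y from -90 to +40 mm), 18 mm thick, a 16 mm high wooden stop near its -y end, and the upright slotted steel spindle. Origin: on the bench right below the spindle's axis; the spindle's slot runs along the jig's x axis, open to both sides.
- spindle_seat (a point): on the spindle's axis at the top face of the round steel flange (42 mm diameter, 5 mm thick) on which the spring is to sit, 23 mm above the bench; axes as the jig's, the slot along x.
- spindle_top (a point): centre of the spindle's upper end, 66 mm above the flange. The spindle is a round steel rod, 18 mm diameter, tapered to 14 mm over its last 3 mm, split over its whole height by a 9 mm wide slot along x. The spring's tail must go down in the slot, pointing along it either way (within about 0.2 rad); at other angles it stops on the spindle's end.
- mug: spotted white mug, 93 mm tall, a bystander; origin at the centre of its underside
- turned_jar: small wooden jar with lid, 47 mm wide, 73 mm tall, a bystander; origin at the centre of its underside
- sanding_block: cork sanding block 39 x 65 x 28 mm, a bystander; origin at the centre of its underside
- spatula: flat wooden spatula 120 x 26 x 6 mm, a bystander; origin at the centre of its underside
Things that resemble listed ones, but are neither listed nor needed, are in the scene too. Leave any blue look-alike of the jig alone.

How it is judged:
At the end, for the whole second after the job is handed in: The spring is on the spindle, its tail end down: its lower end is within 3 mm of the flange's top face, its axis within 5 mm of the spindle's axis and within 0.1 rad of upright, and it is at rest (z of spring in the frame of spindle_seat between -0.003 and 0.003 m and horizontal distance between spring and spindle_seat below 0.005 m and angle between spring's own z axis and vertical below 0.1 rad and linear speed of spring below 0.02 m/s); the robot touches nothing.
It fails at once if a bystander (mug, wooden jar, sanding block or spatula) is moved by more than 30 mm (distance of any of mug, turned_jar, sanding_block, spatula from where it was at the start of the episode above 0.03 m).
It also fails if it takes over 51 s, if anything falls off the work surface, if the arm or the gripper's body presses on something with over 40 N, if the wrist force passes 120 N, or if a joint passes its speed limit or range.

## Robot

A 6-joint arm with a two-finger parallel gripper is mounted at the origin on a cart in front of the work surface, level with it; the furniture and walls round the work are solid. World frame = base frame: x ahead of the robot, y to its left, z up, the work surface at z = 0. Lengths are in m, angles in rad, forces in N, time in s.
With the tool pointing down it reaches from about 0.35 to 0.85 m from the base axis. Payload 8.1 kg.
Tool frame: the origin (TCP) lies on the centre line of the jaws, within the pads' length; the fingertips stand 14 mm ahead of it and the grasp point (between the pads) lies 5 mm behind it; z points along the fingers, y is the direction in which the jaws open and shut (so a half turn about z gives the same grasp; the last joint's range is limited). The gripper opens to 93 mm and grips with 3 to 60 N. Pads are 15 mm wide; open, the fingers measure 128 mm over their backs; the gripper's body (75 mm by 188 mm) begins 65 mm behind the grasp point.
Start: joints at [1.181, 0.13, 1.488, -0, 1.523, -0.085], TCP at [0.18, 0.572, 0.233] pointing down, gripper open.
Joint ranges: [-2.96, 2.96], [-0.89, 2.26], [0.02, 2.5], [-1.34, 4.48], [0, 2.73], [-2.66, 2.66]. Speed limits (rad/s): [2.39, 2.39, 2.79, 3.14, 3.14, 3.14].

## Interface

Orientations are given as a rotation vector (axis times angle).
In Python, from plant import robot gives the robot as it stands.
- The arm moves only by the tool jog_arm, never from a script. Its argument "steps" is a list of rows, each a list of 7 numbers: the closure, from 0 (fully open) to 1 (shut), then the shift along the tool's x, y, z in m, then the turn, a rotation vector about the tool's x, y, z in rad. In form: [[jaw, tx, ty, tz, rx, ry, rz], ...]. A call has 1 to 5 rows; each row is the pose to reach, as a shift and turn from the pose measured when the call began, along the tool's axes at that moment; what a row does not reach only later rows make up. A row lasts 1/8 s, in which the tool goes at most 62.5 mm and 10.7 degrees, less where a joint would pass 70% of its speed; a pose out of reach is approached as far as the arm can. A call with a gripper value outside its range is refused whole. The fingers move at their own pace and stop on an object; "force" is the grip in N (left out, the last holds). Time passes only in rows, so rows that repeat a pose let the fingers close. It gives the time, the measured TCP pose, the force and the opening at its end, in the units of the state.
- robot.read_state(): the state, without advancing time (a new reading comes with each control period).
- robot.read_camera(name): name is "scene" or "top"; returns a dict with "image" (480x640x3 uint8, red, green, blue), "mtx" (3x3 intrinsics, pixels), "D" ([k1, k2, p1, p2, k3] as OpenCV has them; the pictures are not rectified), "extrinsics" (4x4, takes a point from camera to world coordinates). Camera axes: x right, y down, z forward; pixel columns grow to the right and rows downward; lengths in m; the calibration is good to about 2 mm. A picture is of the moment at which its call begins. There is no depth.
- robot.close_job(): hands the job in, once; it reports no verdict.
The state is a dict: "t": time; "q": joint angles; "dq": joint speeds; "joint_torque": joint torques, N m; "tool_pos": TCP position; "orientation": TCP orientation; "force": force on the tool from outside, world axes, zero at the start; "wrist_torque": the same for the moment, N m; "opening": finger opening in m.
Only numpy, scipy, OpenCV 4.12 (cv2) and the standard library are available. Lean on these libraries where they do the work, as an engineer would, in place of code of your own. Each camera call takes 0.05 s, during which the arm holds its last target.

## Working session

There is one attempt and no reset: what is moved stays moved. The work goes in short steps, Python scripts to look and compute and a tool call to move; the robot and the scene stay as the last step left them, time stands still between calls to the robot, and variables do not carry over. Pictures are saved under pics/ and viewed, and the job is handed in when it is done.

Besides the shell and the picture viewer there is one more tool, called after ">>>" in YAML: its name, and indented under it one key for each argument. jog_arm: Moves the arm, as the interface text tells. Its arguments: {"type":"object","properties":{"steps":{"type":"array"},"force":{"type":"number"}},"required":["steps"]}

```bash
mkdir -p pics; ls
python3 - <<'E'
from plant import robot
import cv2,json
s=robot.read_state();print(s)
import pickle
for n in("scene","top"):
    c=robot.read_camera(n)
    cv2.imwrite(f"pics/{n}0.png",c["image"][:,:,::-1]);pickle.dump(c,open(f"{n}0.pkl","wb"))
    print(n,c["mtx"].tolist(),c["D"],c["extrinsics"].tolist())
E
```

```text
pics
{'t': 0.0, 'q': array([ 1.18061825e+00,  1.31175892e-01,  1.48927391e+00, -2.92395287e-06,
        1.52293804e+00, -8.53905423e-02]), 'dq': array([-0.00015937, -0.00089287, -0.0005968 ,  0.00016156,  0.00149971,
       -0.00042293]), 'joint_torque': array([-1.09186709e-03, -5.59843862e+01, -4.91757560e+01,  7.66703929e-02,
        3.57053080e-02, -2.15702044e-04]), 'tool_pos': array([0.17982883, 0.5718688 , 0.23158154]), 'orientation': array([-4.76844021e-01, -3.10476695e+00,  2.74123883e-03]), 'force': array([-0.4154212 , -1.04159135, -0.0372021 ]), 'wrist_torque': array([0.00389168, 0.03424178, 0.009196  ]), 'opening': 0.09316646992266261}
scene [[595.5845769377847, 0.0, 317.4510732125546], [0.0, 595.5845769377847, 249.78517509862866], [0.0, 0.0, 1.0]] [-0.01359301  0.          0.          0.          0.        ] [[0.9994037715554988, -0.0334366911738788, 0.008607501611201175, 0.5381620464528489], [-0.030918368696235585, -0.7557385208138643, 0.6541432126340808, -0.46773330842227], [-0.015367364048782561, -0.6540193237522997, -0.7563217359568459, 0.8273888493952766], [0.0, 0.0, 0.0, 1.0]]
top [[436.5291020909808, 0.0, 316.65920361655463], [0.0, 436.5291020909808, 241.93904034863442], [0.0, 0.0, 1.0]] [-0.0926587  0.         0.         0.         0.       ] [[0.02266315648032821, -0.9826782885481119, 0.18392868877503082, 0.3811790312661787], [-0.999391884198037, -0.01739189508926238, 0.0302222398955087, 0.15076728618962848], [-0.026499870517527998, -0.18450177018489036, -0.9824748615924971, 0.929734639615373], [0.0, 0.0, 0.0, 1.0]]
```

View pics/scene0.png

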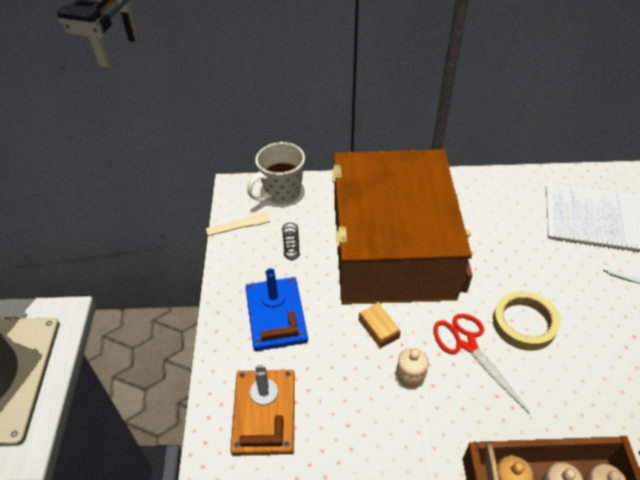

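View pics/top0.png

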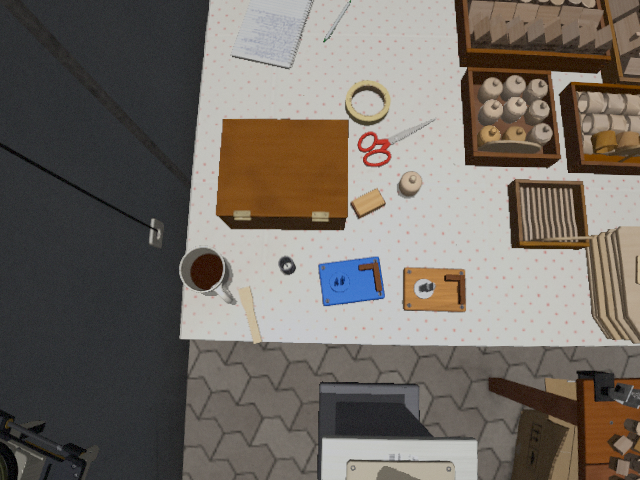

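The scene view shows the spring at about (291,240) and the wooden jig's spindle at (263,380). In the top view they are at (287,265) and (424,288). The blue jig is the decoy. I'll zoom in on both.

```bash
cat > h.py <<'E'
import numpy as np,cv2,pickle
def ray(c,uv):
    p=cv2.undistortPoints(np.array([[uv]],float),c["mtx"],c["D"])[0,0]
    E=c["extrinsics"];return E[:3,3],E[:3,:3]@np.array([p[0],p[1],1.])
def plane(c,uv,z):
    o,d=ray(c,uv);return o+d*(z-o[2])/d[2]
def proj(c,P):
    E=np.linalg.inv(c["extrinsics"]);r,_=cv2.Rodrigues(E[:3,:3])
    return cv2.projectPoints(np.array(P,float).reshape(-1,3),r,E[:3,3],c["mtx"],c["D"])[0][:,0]
def tri(c1,u1,c2,u2):
    o1,d1=ray(c1,u1);o2,d2=ray(c2,u2)
    d1/=np.linalg.norm(d1);d2/=np.linalg.norm(d2)
    t=np.linalg.lstsq(np.c_[d1,-d2],o2-o1,rcond=None)[0]
    a=o1+d1*t[0];b=o2+d2*t[1];return (a+b)/2,np.linalg.norm(a-b)
def crop(c,x,y,w,h,k,fn):
    im=c["image"][y:y+h,x:x+w,::-1];cv2.imwrite(fn,cv2.resize(im,None,fx=k,fy=k,interpolation=cv2.INTER_CUBIC))
def load(n):return pickle.load(open(n+".pkl","rb"))
def shoot(tag):
    from plant import robot
    for n in("scene","top"):
        c=robot.read_camera(n);pickle.dump(c,open(f"{n}{tag}.pkl","wb"))
E
python3 - <<'E'
from h import *
s,t=load("scene0"),load("top0")
a=[]
for c,x,y in((s,256,200),(t,257,235),(s,226,355),(t,394,258)):
    im=c["image"][y:y+60 if c is t or y==200 else y+105,x:x+80,::-1]
    a.append(cv2.resize(im[:60] if y!=355 else im[:60],(400,300),interpolation=cv2.INTER_CUBIC))
cv2.imwrite("pics/z0.png",np.vstack([np.hstack(a[:2]),np.hstack(a[2:])]))
E
```

```text
(no output)
```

View pics/z0.png

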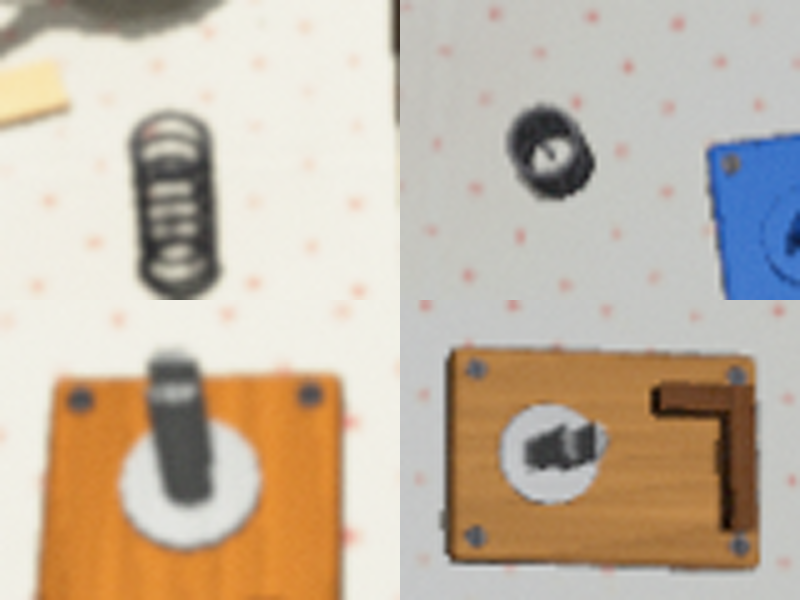

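Run:
```python
from h import *
s,t=load("scene0"),load("top0")
a=[]
for c,x,y,w,h in((s,278,218,27,45),(t,272,249,32,32),(s,243,360,44,48),(t,408,273,40,32)):
    k=min(400/w,300/h)
    im=cv2.resize(c["image"][y:y+h,x:x+w,::-1],None,fx=k,fy=k,interpolation=cv2.INTER_CUBIC)
    p=np.zeros((300,400,3),np.uint8);p[:im.shape[0],:im.shape[1]]=im;a.append(p);print(x,y,k)
cv2.imwrite("pics/z1.png",np.vstack([np.hstack(a[:2]),np.hstack(a[2:])]))
# spring masks
for nm,c,(x,y,w,h) in(("s",s,(278,218,27,45)),("t",t,(272,249,32,32))):
    g=cv2.cvtColor(c["image"],cv2.COLOR_RGB2GRAY)[y:y+h,x:x+w]
    m=(g<130).astype(np.uint8)
    cs=cv2.findContours(m,cv2.RETR_EXTERNAL,cv2.CHAIN_APPROX_NONE)[0];cc=max(cs,key=cv2.contourArea)
    print(nm,"area",cv2.contourArea(cc),"rect",cv2.minAreaRect(cc),"bb",cv2.boundingRect(cc), "off",x,y)
# flange
for nm,c,(x,y,w,h) in(("s",s,(243,375,44,35)),("t",t,(408,273,30,32))):
    hsv=cv2.cvtColor(c["image"],cv2.COLOR_RGB2HSV)[y:y+h,x:x+w]
    m=((hsv[...,1]<50)&(hsv[...,2]>120)).astype(np.uint8)
    cs=cv2.findContours(m,cv2.RETR_EXTERNAL,cv2.CHAIN_APPROX_NONE)[0];cc=max(cs,key=cv2.contourArea)
    hu=cv2.convexHull(cc);e=cv2.fitEllipse(hu);uv=(e[0][0]+x,e[0][1]+y)
    print(nm,e,cv2.boundingRect(cc),uv,plane(c,uv,.023))
```

```text
278 218 6.666666666666667
272 249 9.375
243 360 6.25
408 273 9.375
s area 393.0 rect ((12.717645645141602, 24.32941246032715), (33.7464599609375, 15.339301109313965), 85.60128784179688) bb (4, 7, 18, 35) off 278 218
t area 210.5 rect ((14.500001907348633, 16.0), (18.335756301879883, 14.310833930969238), 63.43495178222656) bb (7, 7, 17, 19) off 272 249
s ((20.56505012512207, 16.527299880981445), (24.537914276123047, 27.488550186157227), 74.98226165771484) (7, 5, 28, 25) (263.56505012512207, 391.52729988098145) [ 0.45879436 -0.04648811  0.023     ]
t ((15.792570114135742, 15.18148422241211), (19.50465965270996, 20.769107818603516), 82.02001190185547) (6, 6, 21, 20) (423.79257011413574, 288.1814842224121) [ 0.45734215 -0.04570066  0.023     ]
```

View pics/z1.png

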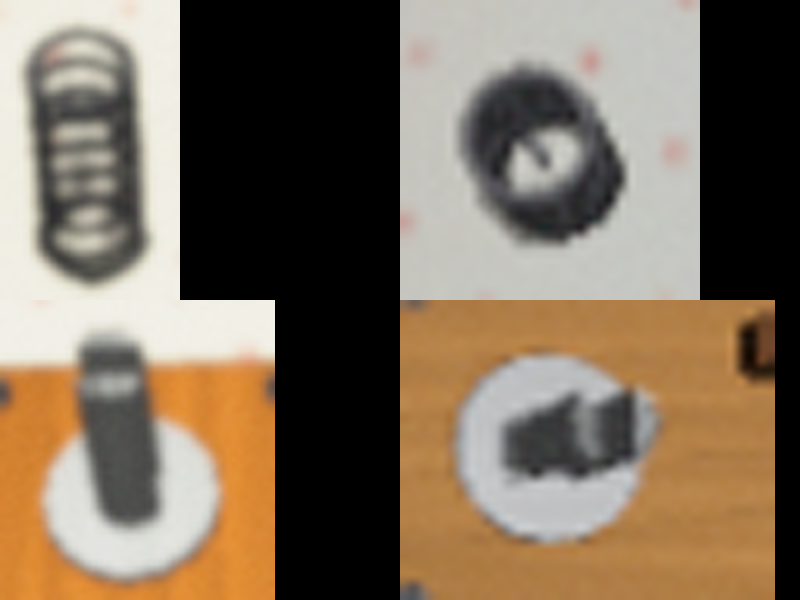

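Run:
```python
from h import *
s,t=load("scene0"),load("top0")
def bb(c,x,y,w,h,th):
    g=cv2.cvtColor(c["image"],cv2.COLOR_RGB2GRAY)[y:y+h,x:x+w]
    g=cv2.resize(g,None,fx=8,fy=8,interpolation=cv2.INTER_CUBIC)
    m=(g<th).astype(np.uint8);cs=cv2.findContours(m,cv2.RETR_EXTERNAL,cv2.CHAIN_APPROX_NONE)[0];cc=max(cs,key=cv2.contourArea)[:,0]
    return (cc+.5)/8-.5+[x,y]
Cs=bb(s,278,218,27,45,140);Ct=bb(t,272,249,32,32,120)
print("s",Cs.min(0),Cs.max(0),"t",Ct.min(0),Ct.max(0))
th=np.linspace(0,2*np.pi,73)
def ring(x,y,z,r=.015):return np.c_[x+r*np.cos(th),y+r*np.sin(th),0*th+z]
def sil(c,x,y):return proj(c,np.r_[ring(x,y,.001),ring(x,y,.071)])
# least squares on the four/eight bounding extents
from scipy.optimize import least_squares
def f(p,w=(1,1)):
    a=sil(s,*p);b=sil(t,*p)
    return np.r_[(a.min(0)-Cs.min(0))*w[0],(a.max(0)-Cs.max(0))*w[0],(b.min(0)-Ct.min(0))*w[1],(b.max(0)-Ct.max(0))*w[1]]
x0=plane(t,(288,268),0)[:2];print(x0)
for w in((1,1),(1,0),(0,1)):
    r=least_squares(f,x0,args=(w,));print(w,r.x,r.fun.round(2))
# tail
p1=plane(t,(272+125/9.375,249+140/9.375),.002);p2=plane(t,(272+147/9.375,249+163/9.375),.002);d=p1-p2
print("tail",p1,p2,np.degrees(np.arctan2(d[1],d[0])))
# spindle extents check
j=np.array([.458,-.046])
for nm,c in(("s",s),("t",t)):
    print(nm,"top",proj(c,[[*j,.089]]),"seat",proj(c,[[*j,.023]]),"corners",proj(c,[[j[0]+dx,j[1]+dy,.018] for dx in(-.045,.045) for dy in(-.09,.04)]).round(1).tolist())
```

```text
s [281.8125 223.8125] [299.3125 259.9375] t [278.3125 255.9375] [295.4375 274.4375]
[0.49717175 0.23967967]
(1, 1) [0.49928423 0.2375288 ] [-1.28 -1.63  0.06  0.98  0.05 -0.91  0.52 -0.5 ]
(1, 0) [0.50039199 0.23676504] [-0.64 -1.34  0.67  1.28  0.   -0.    0.   -0.  ]
(0, 1) [0.49779744 0.2380462 ] [-0.   -0.   -0.    0.   -0.24 -0.18  0.26  0.18]
tail [0.50559943 0.24553393 0.002     ] [0.50039254 0.24029589 0.002     ] 45.170867697755725
s top [[259.04511033 368.93021921]] seat [[263.03923211 391.24675088]] corners [[229.2, 452.8], [234.7, 370.1], [293.8, 450.5], [293.4, 368.1]]
t top [[431.2802037 285.0769071]] seat [[423.93067083 287.86643733]] corners [[466.9, 310.4], [404.5, 309.5], [465.4, 267.3], [404.0, 266.3]]
```

Run:
```python
from h import *
s,t=load("scene0"),load("top0")
for nm,c,(x,y,w,h),z in(("s",s,(222,360,85,105),.018),("t",t,(394,258,85,62),.018)):
    hsv=cv2.cvtColor(c["image"],cv2.COLOR_RGB2HSV)[y:y+h,x:x+w]
    hsv=cv2.resize(hsv,None,fx=4,fy=4,interpolation=cv2.INTER_LINEAR)
    m=((hsv[...,1]>110)).astype(np.uint8)
    cc=max(cv2.findContours(m,cv2.RETR_EXTERNAL,cv2.CHAIN_APPROX_NONE)[0],key=cv2.contourArea)
    q=cv2.approxPolyDP(cv2.convexHull(cc),12,True)[:,0]/4+[x,y]-.4
    print(nm,q.round(1).tolist());P=np.array([plane(c,u,z)[:2] for u in q]);print(P.round(4).tolist())
    if len(q)==4:
        for i in range(4):
            d=P[(i+1)%4]-P[i];print(np.linalg.norm(d).round(4),np.degrees(np.arctan2(d[1],d[0])).round(2))
        print("c",P.mean(0))
# spindle dark mask: axis direction and ends
for nm,c,(x,y,w,h) in(("s",s,(250,358,24,34)),("t",t,(414,280,24,12))):
    g=cv2.cvtColor(c["image"],cv2.COLOR_RGB2GRAY)[y:y+h,x:x+w]
    print(nm);print(g)if nm=="t" else 0
for jx,jy in((.458,-.046),):
    for nm,c in(("s",s),("t",t)):
        th=np.linspace(0,2*np.pi,9)[:-1]
        print(nm,proj(c,np.c_[jx+.009*np.cos(th),jy+.009*np.sin(th),0*th+.086]).round(1).tolist())
g=cv2.cvtColor(s["image"],cv2.COLOR_RGB2GRAY)
for r in range(362,392,3):print(r,g[r,250:276])
```

```text
s [[292.1, 369.8], [292.1, 452.4], [232.8, 454.1], [237.1, 371.6]]
[[0.501, -0.009], [0.5006, -0.1385], [0.4182, -0.138], [0.4168, -0.0088]]
0.1295 -90.19
0.0824 179.66
0.1292 90.62
0.0843 -0.18
c [ 0.45915759 -0.07357055]
t [[403.8, 268.6], [463.6, 269.8], [465.1, 309.8], [404.1, 309.1]]
[[0.4982, -0.0055], [0.4976, -0.1319], [0.4141, -0.1323], [0.4138, -0.0052]]
0.1264 -90.27
0.0835 -179.7
0.1271 90.1
0.0843 -0.23
c [ 0.45590986 -0.06874208]
s
t
[[136 133 133 132 156 183 186 189 190 190 190 190 186 183 174 152 138 133
  134 136 135 134 132 137]
 [134 129 139 167 186 192 192 189 189 188 187 189 188 189 188 184 165 141
  134 136 135 134 136 137]
 [138 136 159 192 192 192 191 191 191 189 190 188 169 176 189 190 188 149
  110 154 146 138 138 138]
 [133 152 190 191 191 192 192 192 193 193 171 127  94 150 185 166 121  82
   69 154 170 153 140 141]
 [143 178 193 194 192 191 193 175 149 131  95  67  89 135 127  92  65  61
   59 144 143 137 134 132]
 [155 191 192 192 192 172 143 123  78  69  59  61 101 132 120  81  61  57
   57 136 157 138 131 129]
 [155 193 191 192 173 118  91  72  58  57 
[... 1236 characters left out ...]

 153 156 158 161 159 159 151 148]
374 [138 143 145 147 139 123 124 132 136 153 161 153 150 145 119  92 101 125
 142 150 151 158 157 152 151 146]
377 [144 146 149 150 143 114  89  76  76  78  76  79  75  79  75  75  86 118
 143 152 157 158 157 155 150 148]
380 [140 143 148 153 153 143 108  82  80  78  80  82  79  78  75  75  83 123
 174 204 203 196 185 169 154 149]
383 [141 146 161 185 204 199 159 103  80  77  79  79  80  78  78  76  79 104
 161 203 220 220 218 213 202 183]
386 [157 186 208 219 222 218 199 145  94  75  75  81  79  80  78  76  74  87
 139 196 218 222 222 220 222 217]
389 [181 207 221 223 222 222 210 177 121  82  78  79  79  80  77  78  82 106
 165 204 220 223 223 222 221 219]
```

```bash
cat >> h.py <<'E'
from scipy.spatial.transform import Rotation as Ro
def go(x,y,z,yaw=None):
    """tool-frame shift & turn to reach world TCP with tool straight down, jaw yaw (deg)"""
    from plant import robot
    s=robot.read_state();R=Ro.from_rotvec(s["orientation"])
    ty=R.as_matrix()[:,1];cur=np.degrees(np.arctan2(ty[1],ty[0]))
    yaw=cur if yaw is None else yaw
    a=np.radians(yaw);Y=np.array([np.cos(a),np.sin(a),0]);Z=np.array([0,0,-1.]);X=np.cross(Y,Z)
    T=Ro.from_matrix(np.c_[X,Y,Z])
    print("t",round(s["t"],2),"pos",s["tool_pos"].round(4),"yaw",cur.round(2),"F",s["force"].round(1),"Tq",s["wrist_torque"].round(2),"op",round(s["opening"],4),"q6",s["q"][5].round(2))
    print("shift",R.inv().apply(np.array([x,y,z])-s["tool_pos"]).round(4),"turn",(R.inv()*T).as_rotvec().round(3))
E
python3 - <<'E'
from h import *
s,t=load("scene0"),load("top0")
print("box top corners near robot",tri(s,(336,258),t,(346,216)), tri(s,(467,250),t,(349,120)),tri(s,(336,152),t,(220,215)))
go(.499,.2374,.16)
E
```

```text
box top corners near robot (array([0.57785746, 0.12033137, 0.12868988]), np.float64(0.008046037692363619)) (array([0.77331505, 0.11726519, 0.13885289]), np.float64(9.465340121383474e-05)) (array([0.58288416, 0.36105572, 0.1333703 ]), np.float64(0.007534248286047197))
t 0.1 pos [0.1799 0.5719 0.2317] yaw 72.54 F [-0.2 -0.2  0.2] Tq [-0.01 -0.03 -0.01] op 0.0929 q6 -0.09
shift [-0.4048 -0.2232  0.072 ] turn [-0.002 -0.    -0.   ]
```

>>> jog_arm:
  steps:
    - [0.4,-0.06,-0.033,0,0,0,-0.1]
    - [0.4,-0.12,-0.066,0,0,0,-0.2]
    - [0.4,-0.17,-0.095,0.01,0,0,-0.305]
    - [0.4,-0.22,-0.122,0.01,0,0,-0.305]
    - [0.4,-0.27,-0.15,0.01,0,0,-0.305]

```text
t: 0.72
tool_pos: [0.3932, 0.3459, 0.2214]
orientation: [0.0, -3.14, 0.003]
force: [0.8, 0.7, -0.2]
opening: 0.0559
```

```bash
python3 -c "
from h import *
go(.499,.2374,.14,90)"
```

```text
t 0.72 pos [0.3932 0.3459 0.2214] yaw 90.01 F [ 0.8  0.7 -0.2] Tq [ 0.04 -0.05 -0.05] op 0.0559 q6 -0.95
shift [-0.1058 -0.1084  0.0814] turn [-0.002 -0.001  0.   ]
```

>>> jog_arm:
  steps:
    - [0.4,-0.04,-0.041,0.01,0,0,0]
    - [0.4,-0.08,-0.082,0.03,0,0,0]
    - [0.4,-0.106,-0.108,0.06,0,0,0]
    - [0.4,-0.106,-0.108,0.081,0,0,0]
    - [0.4,-0.106,-0.108,0.081,0,0,0]

```text
t: 1.35
tool_pos: [0.4976, 0.2366, 0.1379]
orientation: [-0.001, -3.136, 0.006]
force: [-0.5, -0.3, 0.1]
opening: 0.0554
```

```bash
python3 -c "
from h import *
go(.499,.2374,.055,90);shoot('1')
s,t=load('scene1'),load('top1')
a=[s['image'][150:300,220:380],t['image'][190:310,200:360]]
cv2.imwrite('pics/a1.png',np.hstack([cv2.resize(i[:120,:160],(400,300))[:,:,::-1] for i in a]))
"
```

```text
t 1.35 pos [0.4976 0.2366 0.1379] yaw 89.95 F [-0.5 -0.3  0.1] Tq [-0.01  0.02 -0.01] op 0.0554 q6 -1.22
shift [-0.0019  0.0011  0.0828] turn [-0.004 -0.006 -0.001]
```

View pics/a1.png

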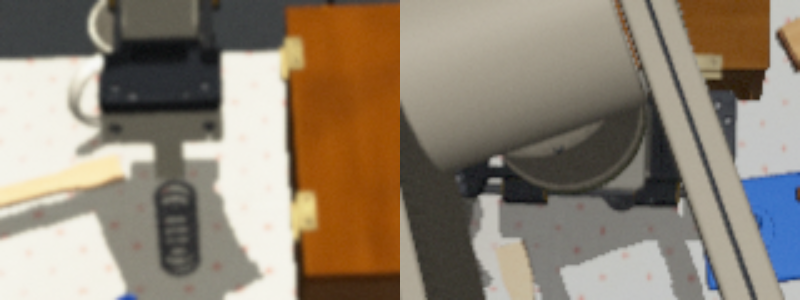

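The gripper is lined up over the spring in x (pic ~170,160 over 178,185), and the arm blocks the top view. I'll go down.

>>> jog_arm:
  steps:
    - [0.4,-0.002,0.001,0.03,-0.004,-0.006,0]
    - [0.4,-0.002,0.001,0.06,-0.004,-0.006,0]
    - [0.4,-0.002,0.001,0.082,-0.004,-0.006,0]
    - [0.4,-0.002,0.001,0.082,-0.004,-0.006,0]
    - [0.4,-0.002,0.001,0.082,-0.004,-0.006,0]

```text
t: 2.08
tool_pos: [0.5018, 0.2397, 0.0607]
orientation: [-0.002, 3.135, 0.005]
force: [-0.6, 0.3, 0.3]
opening: 0.0552
```

```bash
python3 -c "
from h import *
go(.499,.2374,.055,90);shoot('2')
s,t=load('scene2'),load('top2')
crop(s,240,190,100,80,6,'pics/a2.png')
"
```

```text
t 2.08 pos [0.5018 0.2397 0.0607] yaw 90.08 F [-0.6  0.3  0.3] Tq [ 0.05 -0.06  0.  ] op 0.0552 q6 -1.22
shift [ 0.0029 -0.0023  0.0057] turn [0.003 0.007 0.001]
```

View pics/a2.png

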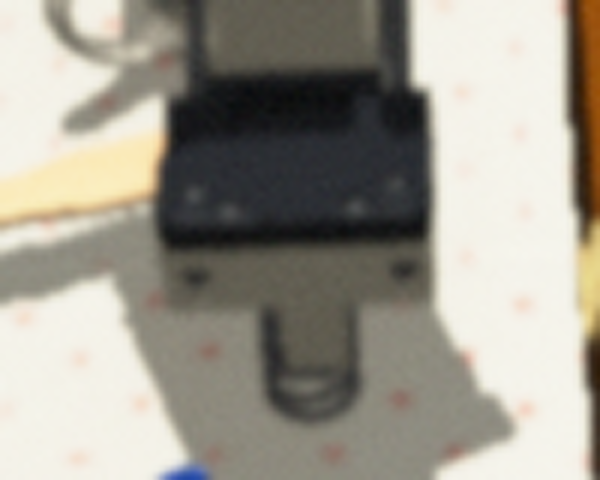

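```bash
python3 -c "
from h import *
go(.500,.2374,.055,90)"
```

```text
t 2.17 pos [0.5021 0.2395 0.0608] yaw 90.06 F [ 0.   0.6 -0. ] Tq [-0.   -0.02 -0.01] op 0.056 q6 -1.22
shift [ 0.0021 -0.0021  0.0058] turn [0.003 0.007 0.001]
```

>>> jog_arm:
  steps:
    - [0.4,0.002,-0.002,0.003,0.003,0.007,0]
    - [0.4,0.002,-0.002,0.006,0.003,0.007,0]
    - [0.4,0.002,-0.002,0.006,0.003,0.007,0]

```text
t: 2.55
tool_pos: [0.4999, 0.2374, 0.0545]
orientation: [0.001, -3.142, 0.0]
force: [-0.5, 0.6, 0.5]
opening: 0.0563
```

```bash
python3 -c "
from h import *
go(.500,.2374,.055,90)"
```

```text
t 2.55 pos [0.4999 0.2374 0.0545] yaw 90.05 F [-0.5  0.6  0.5] Tq [0.06 0.02 0.05] op 0.0563 q6 -1.22
shift [-0.0001 -0.     -0.0005] turn [-0.    -0.     0.001]
```

Good. I'll close on the spring.

>>> jog_arm:
  steps:
    - [1,0,0,0,0,0,0]
    - [1,0,0,0,0,0,0]
    - [1,0,0,0,0,0,0]
    - [1,0,0,0,0,0,0]
    - [1,0,0,0,0,0,0]
  force: 20

```text
t: 3.18
tool_pos: [0.4999, 0.2374, 0.0545]
orientation: [0.001, -3.142, 0.0]
force: [-0.5, 0.3, -0.2]
opening: 0.0285
```

```bash
python3 -c "
from h import *
go(.500,.2374,.055,90)"
```

```text
t 3.17 pos [0.4999 0.2374 0.0545] yaw 90.05 F [-0.5  0.3 -0.2] Tq [-0.03 -0.02 -0.01] op 0.0285 q6 -1.22
shift [-0.0001 -0.     -0.0005] turn [-0.    -0.     0.001]
```

>>> jog_arm:
  steps:
    - [1,0,0,-0.03,0,0,0]
    - [1,0,0,-0.06,0,0,0]
    - [1,0,0,-0.1,0,0,0]
    - [1,0,0,-0.13,0,0,0]
    - [1,0,0,-0.13,0,0,0]

```text
t: 3.8
tool_pos: [0.5017, 0.2381, 0.1876]
orientation: [-0.001, 3.136, 0.003]
force: [-0.1, 0.3, -0.6]
opening: 0.0285
```

```bash
python3 -c "
from h import *
go(.458,-.046,.180,45)"
```

```text
t 3.8 pos [0.5017 0.2381 0.1876] yaw 90.05 F [-0.1  0.3 -0.6] Tq [0.05 0.03 0.03] op 0.0285 q6 -1.22
shift [ 0.044  -0.2841  0.0068] turn [0.004 0.004 0.786]
```

>>> jog_arm:
  steps:
    - [1,0.007,-0.045,0,0,0,0.12]
    - [1,0.014,-0.09,0,0,0,0.24]
    - [1,0.021,-0.135,0,0,0,0.36]
    - [1,0.028,-0.18,0,0,0,0.48]
    - [1,0.034,-0.22,0,0,0,0.6]

```text
t: 4.42
tool_pos: [0.4666, 0.0167, 0.1851]
orientation: [0.933, 2.998, 0.004]
force: [0.6, 0.0, -1.0]
opening: 0.0286
```

```bash
python3 -c "
from h import *
go(.458,-.046,.170,45)"
```

```text
t 4.42 pos [0.4666 0.0167 0.1851] yaw 55.44 F [ 0.6  0.  -1. ] Tq [ 0.03  0.   -0.04] op 0.0286 q6 -1.04
shift [-0.0285 -0.0565  0.0149] turn [0.003 0.001 0.182]
```

>>> jog_arm:
  steps:
    - [1,-0.015,-0.028,0.008,0,0,0.1]
    - [1,-0.0285,-0.0565,0.015,0.003,0.001,0.182]
    - [1,-0.0285,-0.0565,0.015,0.003,0.001,0.182]
    - [1,-0.0285,-0.0565,0.015,0.003,0.001,0.182]

```text
t: 4.92
tool_pos: [0.4576, -0.0455, 0.169]
orientation: [-1.201, -2.902, -0.001]
force: [-0.1, -0.5, -0.5]
opening: 0.0283
```

```bash
python3 -c "
from h import *
go(.458,-.046,.170,45);shoot('3');go(.458,-.046,.170,45)
s,t=load('scene3'),load('top3')
crop(s,210,270,100,75,8,'pics/a3.png');crop(t,340,215,160,120,5,'pics/a3t.png')
"
```

```text
t 4.92 pos [ 0.4576 -0.0455  0.169 ] yaw 45.04 F [-0.1 -0.5 -0.5] Tq [-0.07 -0.04 -0.04] op 0.0283 q6 -1.0
shift [-0.0006 -0.0001 -0.001 ] turn [-0.    -0.001  0.001]
t 5.03 pos [ 0.4581 -0.0452  0.1696] yaw 45.1 F [ 0.2 -0.3 -1. ] Tq [0.   0.03 0.04] op 0.0285 q6 -1.0
shift [-0.0005 -0.0007 -0.0004] turn [ 0.    -0.     0.002]
```

View pics/a3.png

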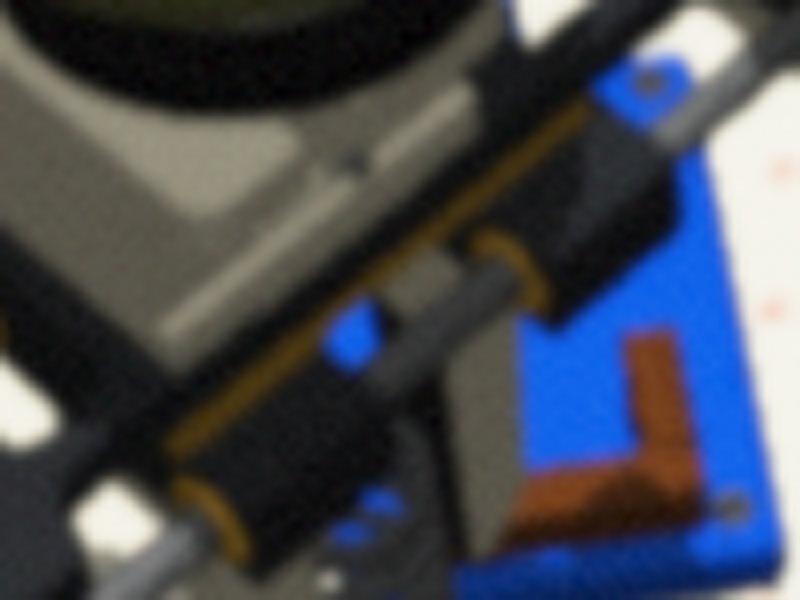

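View pics/a3t.png

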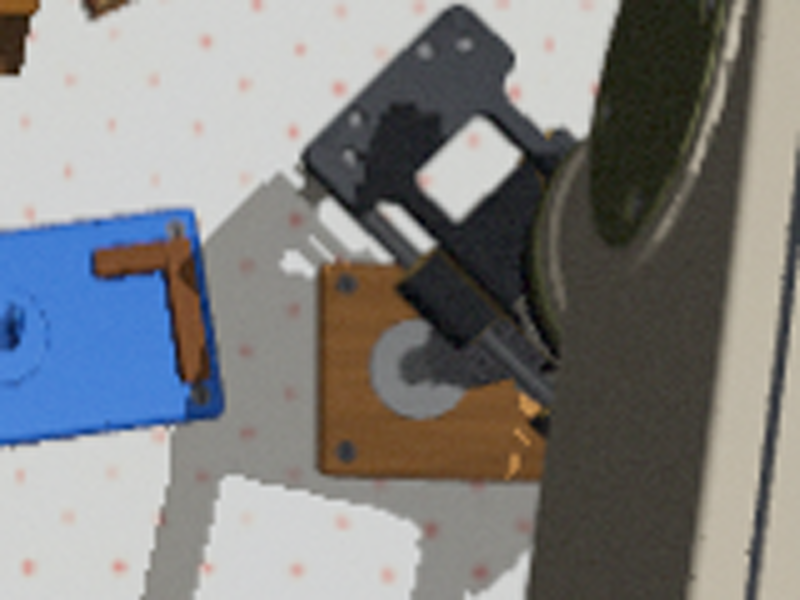

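The scene crop sat too high. It shows only the gripper; the spring hangs below it. I'll crop lower.

```bash
python3 -c "
from h import *
s,t=load('scene3'),load('top3')
crop(s,210,315,100,75,8,'pics/a3b.png')
"
```

```text
(no output)
```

View pics/a3b.png

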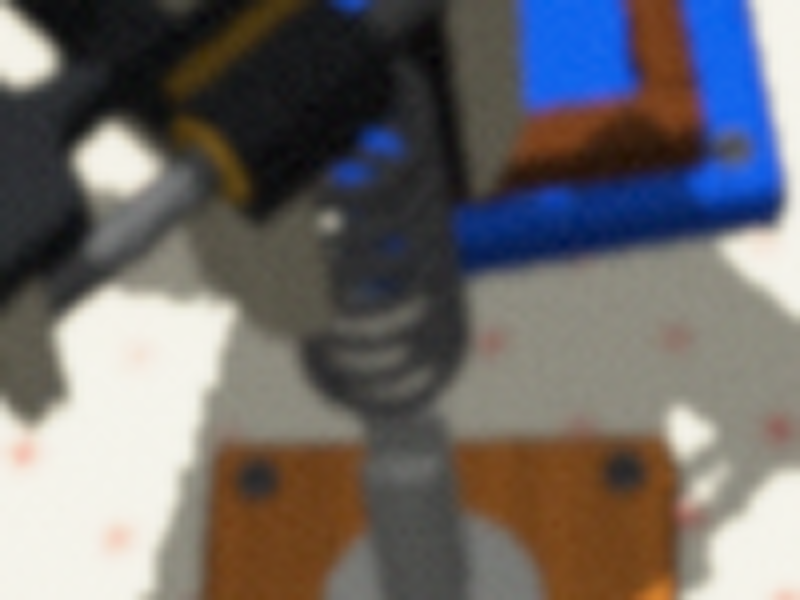

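Run:
```python
from h import *
s=load('scene3')
g=cv2.cvtColor(s["image"],cv2.COLOR_RGB2GRAY)
print("cols",list(range(242,278)))
for r in list(range(350,372))+[374,377,380,384]:print(r,g[r,242:278].tolist())
th=np.linspace(0,2*np.pi,181)
def ring(x,y,z,r):
    q=proj(s,np.c_[x+r*np.cos(th),y+r*np.sin(th),0*th+z]);return q.min(0).round(1),q.max(0).round(1)
for zb in(.110,.115,.120):print("spring bottom",zb,ring(.458,-.046,zb,.015))
for z in(.089,.086,.07,.05):print("spindle",z,ring(.458,-.046,z,.009 if z<.088 else .007))
```

```text
cols [242, 243, 244, 245, 246, 247, 248, 249, 250, 251, 252, 253, 254, 255, 256, 257, 258, 259, 260, 261, 262, 263, 264, 265, 266, 267, 268, 269, 270, 271, 272, 273, 274, 275, 276, 277]
350 [88, 87, 87, 84, 88, 83, 85, 81, 78, 60, 48, 51, 49, 51, 47, 40, 37, 41, 41, 48, 49, 44, 43, 44, 47, 60, 88, 111, 125, 129, 134, 131, 134, 133, 137, 139]
351 [88, 87, 86, 84, 86, 87, 86, 86, 75, 61, 54, 56, 60, 58, 54, 50, 44, 40, 47, 52, 55, 49, 44, 46, 51, 65, 98, 126, 134, 137, 140, 138, 141, 140, 140, 140]
352 [89, 88, 84, 85, 85, 82, 84, 84, 78, 65, 53, 61, 61, 60, 57, 53, 53, 53, 58, 67, 73, 61, 51, 49, 44, 64, 97, 125, 138, 138, 137, 140, 141, 139, 140, 139]
353 [89, 89, 87, 85, 86, 85, 83, 85, 81, 72, 61, 57, 58, 56, 59, 59, 61, 73, 85, 87, 78, 61, 51, 46, 45, 60, 90, 125, 138, 140, 140, 137, 137, 139, 139, 137]
354 [90, 89, 86, 86, 83, 85, 84, 84, 84, 76, 74, 68, 68, 73, 75, 84, 88, 95, 99, 90, 74, 56, 48, 46, 46, 58, 88, 121, 136, 139, 138, 141, 142, 137, 141, 140]
355 [99, 93, 89, 85, 85, 83, 84, 84, 81, 81, 89, 89, 89, 95, 100, 100, 98, 92, 86, 72, 58, 50, 49, 48, 46, 54, 84, 119, 134,
[... 3048 characters left out ...]
, 83, 83, 78, 76, 78, 79, 79, 80, 79, 77, 73, 72, 72, 87, 100, 111, 112, 104, 95, 88, 81, 78, 77, 78]
384 [74, 74, 76, 77, 76, 73, 73, 73, 76, 80, 93, 107, 114, 113, 102, 84, 75, 79, 79, 78, 80, 74, 76, 75, 72, 77, 94, 111, 120, 121, 118, 120, 117, 108, 94, 81]
spring bottom 0.11 (array([246.7, 351.8]), array([268.6, 371. ]))
spring bottom 0.115 (array([246.4, 349.9]), array([268.3, 369.1]))
spring bottom 0.12 (array([246., 348.]), array([268. , 367.2]))
spindle 0.089 (array([254. , 364.5]), array([264. , 373.4]))
spindle 0.086 (array([252.8, 364.4]), array([265.6, 375.7]))
spindle 0.07 (array([253.9, 370. ]), array([266.6, 381.3]))
spindle 0.05 (array([255.3, 376.9]), array([267.7, 388.1]))
```

The hanging spring matches its predicted place in x to about 0.4 mm. Its lower end is around (257.6,358) and the spindle is at about (260,374). I'll start the descent.

>>> jog_arm:
  steps:
    - [1,-0.0005,-0.0007,0.01,0,0,0]
    - [1,-0.0005,-0.0007,0.02,0,0,0]
    - [1,-0.0005,-0.0007,0.022,0,0,0]
    - [1,-0.0005,-0.0007,0.022,0,0,0]

```text
t: 5.52
tool_pos: [0.4577, -0.0459, 0.1473]
orientation: [-1.199, -2.903, -0.001]
force: [-0.3, -0.1, -0.3]
opening: 0.0284
```

```bash
python3 -c "
from h import *
go(.458,-.046,.138,45);shoot('4');go(.458,-.046,.138,45)
s,t=load('scene4'),load('top4')
crop(s,225,325,80,60,10,'pics/a4.png')
"
```

```text
t 5.53 pos [ 0.4577 -0.0459  0.1473] yaw 45.11 F [-0.3 -0.1 -0.3] Tq [-0.1   0.04  0.01] op 0.0284 q6 -1.0
shift [-0.0003  0.0001  0.0093] turn [ 0.    -0.001  0.002]
t 5.62 pos [ 0.4581 -0.046   0.1479] yaw 45.11 F [ 0.  -1.  -0.7] Tq [-0.03  0.    0.03] op 0.0288 q6 -1.0
shift [ 0.0001 -0.0001  0.0099] turn [ 0.001 -0.     0.002]
```

View pics/a4.png

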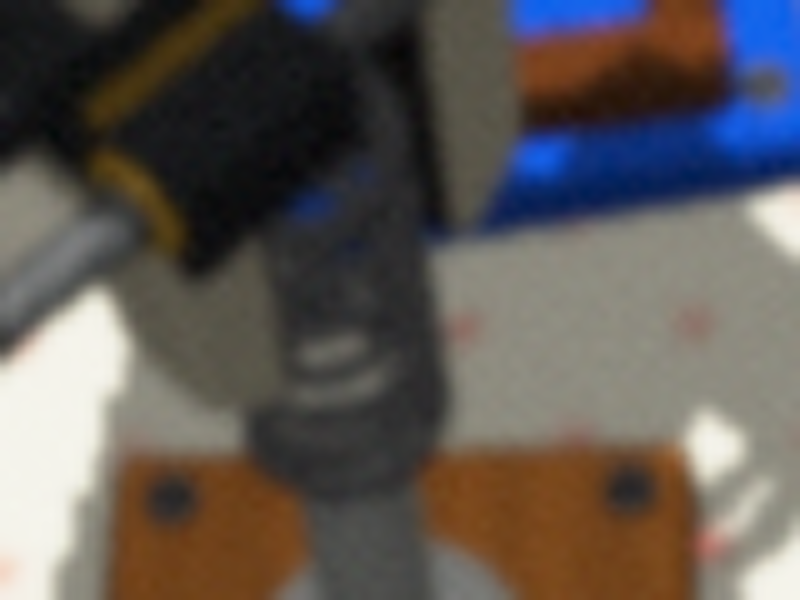

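The spring's lower end at about (345,480) in the crop sits centred over the spindle. I'll go down slowly and watch the force.

>>> jog_arm:
  steps:
    - [1,0,0,0.002,0,0,0]
    - [1,0,0,0.004,0,0,0]
    - [1,0,0,0.006,0,0,0]
    - [1,0,0,0.008,0,0,0]
    - [1,0,0,0.008,0,0,0]

```text
t: 6.25
tool_pos: [0.4579, -0.046, 0.1396]
orientation: [-1.199, -2.903, -0.001]
force: [0.2, -0.1, 0.0]
opening: 0.0287
```

```bash
python3 -c "
from h import *
go(.458,-.046,.133,45)"
```

```text
t 6.25 pos [ 0.4579 -0.046   0.1396] yaw 45.1 F [ 0.2 -0.1  0. ] Tq [-0.06  0.08 -0.02] op 0.0287 q6 -1.0
shift [-0.0001  0.      0.0066] turn [ 0.    -0.001  0.002]
```

>>> jog_arm:
  steps:
    - [1,0,0,0.002,0,0,0]
    - [1,0,0,0.003,0,0,0]
    - [1,0,0,0.005,0,0,0]
    - [1,0,0,0.006,0,0,0]
    - [1,0,0,0.006,0,0,0]

```text
t: 6.88
tool_pos: [0.4579, -0.046, 0.1335]
orientation: [-1.199, -2.903, -0.001]
force: [-0.0, -0.5, -0.1]
opening: 0.0288
```

```bash
python3 -c "
from h import *
go(.458,-.046,.123,45);shoot('5');go(.458,-.046,.123,45)
s,t=load('scene5'),load('top5')
crop(s,225,335,80,60,10,'pics/a5.png')
"
```

```text
t 6.88 pos [ 0.4579 -0.046   0.1335] yaw 45.11 F [-0.  -0.5 -0.1] Tq [-0.05 -0.01 -0.02] op 0.0288 q6 -1.0
shift [-0.0001  0.      0.0105] turn [ 0.    -0.001  0.002]
t 6.97 pos [ 0.458  -0.046   0.1336] yaw 45.1 F [ 1.1 -0.4 -0.4] Tq [-0.02 -0.01 -0.01] op 0.0285 q6 -1.0
shift [-0.      0.      0.0106] turn [ 0.    -0.001  0.002]
```

View pics/a5.png

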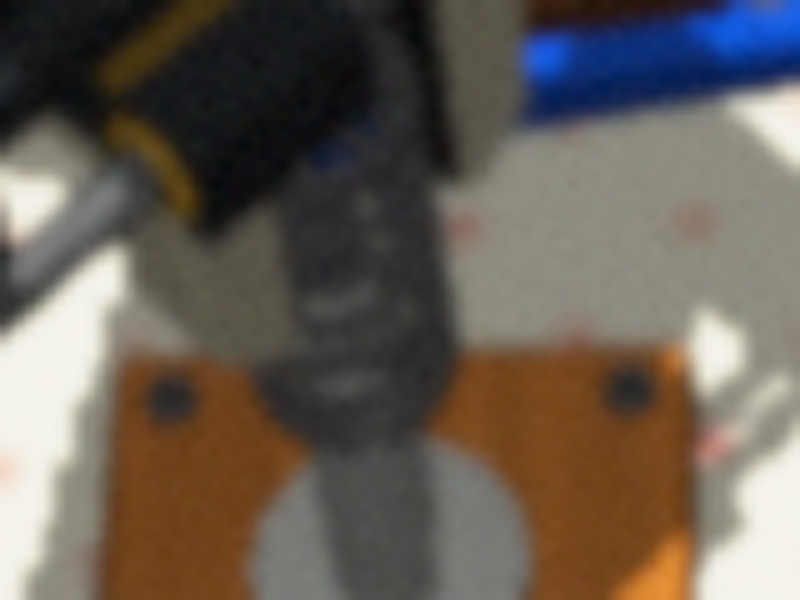

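The spring is on the spindle with no load: its lower edge is at about (360,440) in the crop and has followed the tool. I'll keep going down.

>>> jog_arm:
  steps:
    - [1,0,0,0.004,0,0,0]
    - [1,0,0,0.008,0,0,0]
    - [1,0,0,0.012,0,0,0]
    - [1,0,0,0.016,0,0,0]
    - [1,0,0,0.018,0,0,0]

```text
t: 7.6
tool_pos: [0.4578, -0.0459, 0.1152]
orientation: [-1.199, -2.903, -0.001]
force: [-0.6, 0.4, -1.0]
opening: 0.0286
```

```bash
python3 -c "
from h import *
go(.458,-.046,.0775,45)"
```

```text
t 7.6 pos [ 0.4578 -0.0459  0.1152] yaw 45.11 F [-0.6  0.4 -1. ] Tq [ 0.02 -0.    0.02] op 0.0286 q6 -1.0
shift [-0.0002  0.0001  0.0377] turn [ 0.    -0.001  0.002]
```

>>> jog_arm:
  steps:
    - [1,0,0,0.004,0,0,0]
    - [1,0,0,0.009,0,0,0]
    - [1,0,0,0.014,0,0,0]
    - [1,0,0,0.019,0,0,0]
    - [1,0,0,0.022,0,0,0]

```text
t: 8.22
tool_pos: [0.4576, -0.0459, 0.0927]
orientation: [-1.199, -2.902, -0.001]
force: [0.8, -0.0, -0.5]
opening: 0.0285
```

```bash
python3 -c "
from h import *
go(.458,-.046,.0775,45)"
```

```text
t 8.22 pos [ 0.4576 -0.0459  0.0927] yaw 45.1 F [ 0.8 -0.  -0.5] Tq [-0.06 -0.01  0.03] op 0.0285 q6 -1.0
shift [-0.0004  0.0002  0.0152] turn [-0.    -0.001  0.002]
```

>>> jog_arm:
  steps:
    - [1,0,0,0.004,0,0,0]
    - [1,0,0,0.008,0,0,0]
    - [1,0,0,0.012,0,0,0]
    - [1,0,0,0.014,0,0,0]
    - [1,0,0,0.015,0,0,0]

```text
t: 8.85
tool_pos: [0.4575, -0.0459, 0.0776]
orientation: [-1.199, -2.902, -0.001]
force: [-0.3, 0.3, 0.0]
opening: 0.0284
```

```bash
python3 -c "
from h import *
go(.458,-.046,.0765,45);shoot('6');go(.458,-.046,.0765,45)
s,t=load('scene6'),load('top6')
crop(s,225,345,80,60,10,'pics/a6.png')
"
```

```text
t 8.85 pos [ 0.4575 -0.0459  0.0776] yaw 45.1 F [-0.3  0.3  0. ] Tq [-0.    0.08 -0.  ] op 0.0284 q6 -1.0
shift [-0.0005  0.0002  0.0011] turn [-0.    -0.001  0.002]
t 8.95 pos [ 0.4575 -0.0459  0.0777] yaw 45.1 F [-0.3 -0.1 -0.2] Tq [-0.01  0.11 -0.01] op 0.0285 q6 -1.0
shift [-0.0004  0.0002  0.0012] turn [-0.    -0.001  0.002]
```

View pics/a6.png

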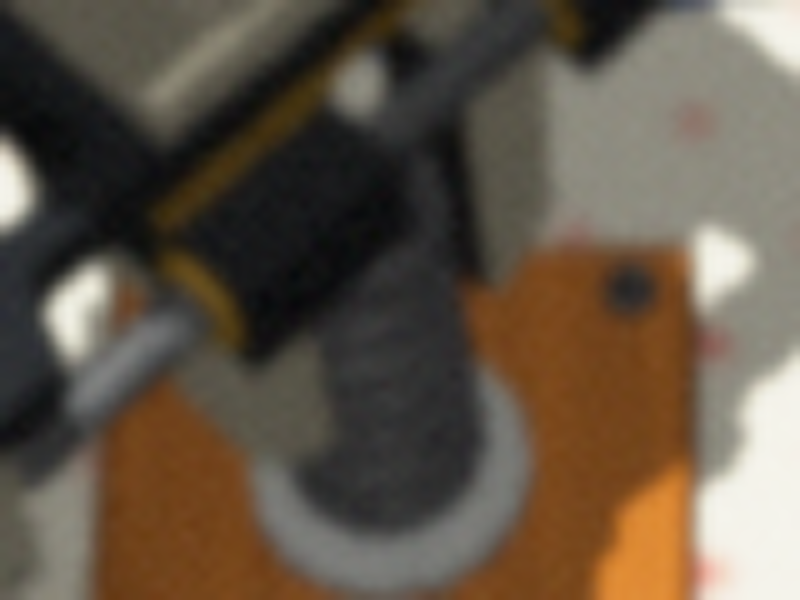

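The lower coil at about (390,530) is almost on the flange. I'll press gently until it touches.

>>> jog_arm:
  steps:
    - [1,0,0,0.001,0,0,0]
    - [1,0,0,0.002,0,0,0]
    - [1,0,0,0.003,0,0,0]
    - [1,0,0,0.003,0,0,0]

```text
t: 9.45
tool_pos: [0.4577, -0.0459, 0.0749]
orientation: [-1.199, -2.903, -0.001]
force: [-0.9, 0.6, 3.2]
opening: 0.0286
```

```bash
python3 -c "
from h import *
go(.458,-.046,.0735,45)"
```

```text
t 9.45 pos [ 0.4577 -0.0459  0.0749] yaw 45.11 F [-0.9  0.6  3.2] Tq [-0.    0.14 -0.02] op 0.0286 q6 -1.0
shift [-0.0003  0.0001  0.0014] turn [-0.    -0.001  0.002]
```

Contact, with Fz at +3 N at the expected flange height. I'll ease off the compression and then open.

>>> jog_arm:
  steps:
    - [1,0,0,-0.001,0,0,0]
    - [1,0,0,-0.002,0,0,0]
    - [0.6,0,0,-0.002,0,0,0]
    - [0.45,0,0,-0.002,0,0,0]
    - [0.45,0,0,-0.002,0,0,0]

```text
t: 10.07
tool_pos: [0.4577, -0.0459, 0.0768]
orientation: [-1.199, -2.902, -0.001]
force: [-0.2, -0.4, 0.5]
opening: 0.0501
```

```bash
python3 -c "
from h import *
go(.458,-.046,.16,45)"
```

```text
t 10.07 pos [ 0.4577 -0.0459  0.0768] yaw 45.1 F [-0.2 -0.4  0.5] Tq [-0.05 -0.03  0.02] op 0.0501 q6 -1.0
shift [-0.0002  0.0001 -0.0832] turn [-0.    -0.001  0.002]
```

Released. I'll lift straight up, then look from clear of the view.

>>> jog_arm:
  steps:
    - [0.45,0,0,-0.02,0,0,0]
    - [0.45,0,0,-0.05,0,0,0]
    - [0.45,0,0,-0.09,0,0,0]
    - [0.45,0,0,-0.13,0,0,0]
    - [0.45,0,0,-0.15,0,0,0]

```text
t: 10.7
tool_pos: [0.4587, -0.0462, 0.2294]
orientation: [1.199, 2.902, 0.002]
force: [0.5, 0.1, 0.1]
opening: 0.0514
```

```bash
python3 -c "
from h import *
go(.42,.20,.25,45)"
```

```text
t 10.7 pos [ 0.4587 -0.0462  0.2294] yaw 45.11 F [0.5 0.1 0.1] Tq [-0.06 -0.01 -0.01] op 0.0514 q6 -1.0
shift [ 0.2012  0.1471 -0.0206] turn [0.002 0.002 0.002]
```

>>> jog_arm:
  steps:
    - [0.45,0.04,0.03,-0.01,0,0,0]
    - [0.45,0.08,0.06,-0.02,0,0,0]
    - [0.45,0.12,0.09,-0.02,0,0,0]
    - [0.45,0.16,0.12,-0.02,0,0,0]
    - [0.45,0.2,0.147,-0.02,0,0,0]

```text
t: 11.32
tool_pos: [0.4203, 0.2007, 0.2495]
orientation: [1.198, 2.901, 0.002]
force: [0.6, -0.0, 1.0]
opening: 0.0511
```

>>> jog_arm:
  steps:
    - [0.45,0,0,0,0,0,0]
    - [0.45,0,0,0,0,0,0]

```text
t: 11.58
tool_pos: [0.4203, 0.2005, 0.2493]
orientation: [1.197, 2.902, 0.001]
force: [-0.3, -0.7, -0.2]
opening: 0.0512
```

Run:
```python
from h import *
shoot('7');go(.42,.20,.25,45)
s,t=load('scene7'),load('top7')
a=[cv2.resize(s['image'][345:405,225:305],(400,300),interpolation=cv2.INTER_CUBIC),cv2.resize(t['image'][255:315,390:470],(400,300),interpolation=cv2.INTER_CUBIC),cv2.resize(s['image'],(400,300)),cv2.resize(t['image'],(400,300))]
cv2.imwrite('pics/a7.png',np.vstack([np.hstack(a[:2]),np.hstack(a[2:])])[:,:,::-1])
th=np.linspace(0,2*np.pi,181)
for nm,c in(('s',s),('t',t)):
  for z in(.024,.094):
    q=proj(c,np.c_[.458+.015*np.cos(th),-.046+.015*np.sin(th),0*th+z]);print(nm,z,q.min(0).round(1),q.max(0).round(1))
```

```text
t 11.68 pos [0.4206 0.1997 0.2494] yaw 45.04 F [-0.4 -0.2  0. ] Tq [-0.03  0.02 -0.  ] op 0.0511 q6 -0.45
shift [ 0.0006 -0.0002 -0.0006] turn [0.002 0.002 0.001]
s 0.024 [252.9 381.8] [273.1 400.2]
s 0.094 [248.  357.7] [269.5 376.8]
t 0.024 [416.8 280.6] [431.2 295.1]
t 0.094 [424.1 277. ] [439.7 292.7]
```

View pics/a7.png

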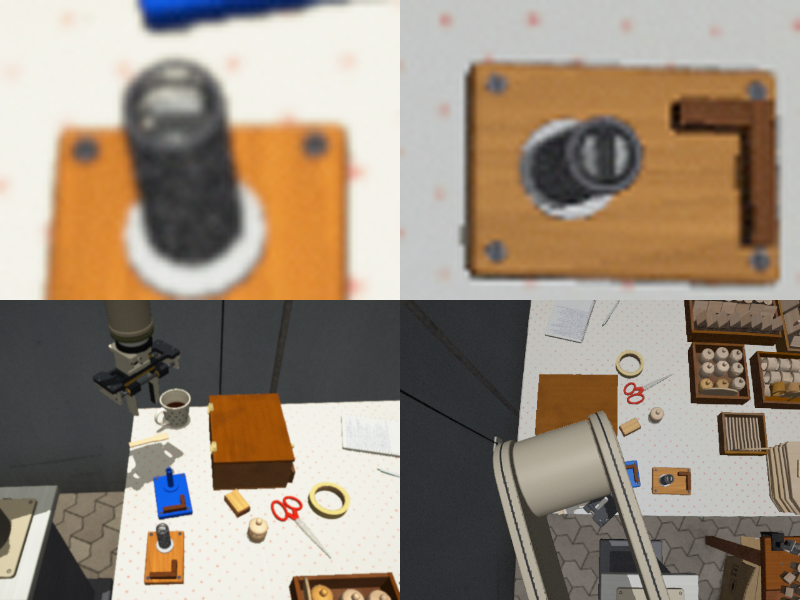

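Both views show the spring on the spindle with the spindle's slotted end inside the top ring. I'll check the height and centring relative to the flange and spindle with sub-pixel measurements.

Run:
```python
from h import *
s,t=load('scene7'),load('top7')
def ext(c,x,y,w,h,fn):
    im=cv2.resize(c['image'][y:y+h,x:x+w],None,fx=8,fy=8,interpolation=cv2.INTER_CUBIC)
    m=fn(im).astype(np.uint8)
    cc=max(cv2.findContours(m,cv2.RETR_EXTERNAL,cv2.CHAIN_APPROX_NONE)[0],key=cv2.contourArea)[:,0]
    q=(cc+.5)/8-.5+[x,y];return q.min(0).round(1),q.max(0).round(1)
def dark(im):
    h=cv2.cvtColor(im,cv2.COLOR_RGB2HSV);return (h[...,1]<90)&(h[...,2]<150)
def dark2(im): return im.max(2)<125
def grey(im):return cv2.cvtColor(im,cv2.COLOR_RGB2HSV)[...,1]<100
print('s spring',ext(s,240,350,40,56,dark));print('t spring',ext(t,408,270,36,32,dark))
print('s flange+spring',ext(s,240,373,40,40,grey));print('t flange+spring',ext(t,408,270,36,32,grey))
th=np.linspace(0,2*np.pi,181)
def pr(c,r,z,j=(.458,-.046)):
    q=proj(c,np.c_[j[0]+r*np.cos(th),j[1]+r*np.sin(th),0*th+z]);return q.min(0).round(1),q.max(0).round(1)
for n,c in(('s',s),('t',t)):
    print(n,'flange',pr(c,.021,.023),'spr bot',pr(c,.015,.024),'spr top',pr(c,.015,.094))
```

```text
s spring (array([249.2, 357.1]), array([273.1, 397.8]))
t spring (array([413.4, 277.7]), array([437.9, 296.3]))
s flange+spring (array([249.2, 372.6]), array([277.8, 404.6]))
t flange+spring (array([413.3, 277.7]), array([438.1, 298.6]))
s flange (array([248.9, 378.6]), array([277.2, 404.3])) spr bot (array([252.9, 381.8]), array([273.1, 400.2])) spr top (array([248. , 357.7]), array([269.5, 376.8]))
t flange (array([413.8, 277.8]), array([434., 298.])) spr bot (array([416.8, 280.6]), array([431.2, 295.1])) spr top (array([424.1, 277. ]), array([439.7, 292.7]))
```

Run:
```python
from h import *
from plant import robot
s0,s7=load('scene0'),load('scene7')
c=robot.read_camera('scene')
def d(a,b,x,y,w,h):return np.abs(a['image'][y:y+h,x:x+w].astype(int)-b['image'][y:y+h,x:x+w]).mean().round(2)
print('spring still',d(c,s7,240,345,50,65));print('jar/block',d(s0,c,355,300,80,90))
cv2.imwrite('pics/end.png',np.hstack([s0['image'][130:250,195:355],c['image'][130:250,195:355]])[:,:,::-1].repeat(2,0).repeat(2,1))
```

```text
spring still 1.38
jar/block 3.95
```

View pics/end.png

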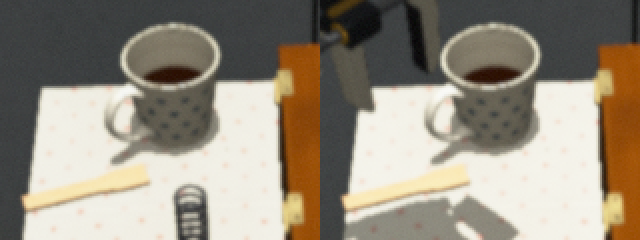

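The mug (about 170,85 in the left half, 490,85 in the right) and the spatula (85,190 and 405,190) have not moved, and the spring is still. I'll hand the job in.

```bash
python3 -c "
from plant import robot
print(robot.close_job())"
```

```text
the job is handed in; nothing more can be done
None
```

The spring is on the slotted spindle, sitting on the flange and released. I handed the job in at about 12 s; `close_job()` gave no verdict.

I gripped the spring by its upper third and turned it 45° on the way over, to line its tail up with the slot. The tail went straight into the slot, so no snag twist was needed. I pressed until it touched the flange (about 3 N), eased off, let go and backed away.

**Height:** contact came at the expected flange height, within about 1 mm. The spring looks still, and the robot is clear of everything.

**Centring (the checks partly disagree):** both cameras put the spring about 2–3 mm towards +y of the nominal axis. The spindle's clearance allows only about 1.75 mm, so part of that is camera error. It is still inside the 5 mm limit. In the scene picture alone this offset could also be a 4 mm height error, but the two views together put the height error below about 1 mm.

**Bystanders:** the mug and spatula look unmoved in the before and after pictures. The jar and sanding block I compared only by an average image difference, which was small; I did not measure their positions.

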